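# Unpack the fired test stack

### The job

Unpack this little stack from the test firing, one piece at a time from the top down: stand the red cup in the middle of the red tile, then lay the cream shelf squarely on the two bearers of the grey rack between its end stops, and then stand the blue and green tumblers, in either order, each in the middle of the tile of its own colour. Set each pot down gently and keep it upright, and leave the little lidded jar in the middle of the bench where it is.

Things in the scene. Friction and masses are not known exactly. Their poses are not given: they have to be found in the camera images.
- red_cup: Small red-glazed straight-sided ceramic cup, open at the top, 36 mm outside diameter, 42 mm tall, wall 4 mm, about 0.07 kg. Origin: centre of its underside; z up. At the start it stands on the middle of the cream shelf, at the top of the stack (underside 102 mm above the bench).
- shelf: Cream flat kiln shelf: a plain bar 40 mm wide (its x), 130 mm long (its y), 12 mm thick, 0.15 kg. Origin: centre of its underside. At the start it bridges the rims of the two tumblers (underside 90 mm above the bench), with a free gap of 62 mm between the tumblers below its middle.
- blue_tumbler: Blue-glazed straight-sided ceramic tumbler, open at the top, 58 mm outside diameter, 75 mm tall, wall 4 mm, 0.13 to 0.25 kg. Origin: centre of its underside; z up. At the start it stands on one end of the stack's base, 60 mm from the base's middle along the base's y axis (which end varies), with one end of the cream shelf resting on its rim.
- green_tumbler: Green-glazed straight-sided ceramic tumbler, open at the top, 58 mm outside diameter, 75 mm tall, wall 4 mm, 0.13 to 0.25 kg. Origin: centre of its underside; z up. At the start it stands on one end of the stack's base, 60 mm from the base's middle along the base's y axis (which end varies), with one end of the cream shelf resting on its rim.
- kiln_base: Beige base slab under the stack, fixed to the bench, 80 mm (its x) x 200 mm (its y) x 15 mm thick; it stays. Origin: centre of its underside. The two tumblers stand on it in a row along its y axis.
- red_tile: White square glaze sample tile 96 x 96 mm, 8 mm thick, fixed to the bench, with a red disc of 78 mm diameter in the middle: the place for the red cup. Origin: centre of its underside; its top is 8 mm higher.
- blue_tile: White square glaze sample tile 96 x 96 mm, 8 mm thick, fixed to the bench, with a blue disc of 78 mm diameter in the middle: the place for the blue tumbler. Origin: centre of its underside; its top is 8 mm higher.
- green_tile: White square glaze sample tile 96 x 96 mm, 8 mm thick, fixed to the bench, with a green disc of 78 mm diameter in the middle: the place for the green tumbler. Origin: centre of its underside; its top is 8 mm higher.
- rack: Grey rack for the shelf, with dark end stops, fixed to the bench, 70 mm (its x) x 170 mm (its y). Two crosswise bearers, each 22 mm wide, centred 45 mm either side of the middle along y, tops 32 mm above the bench; between them the floor is only 6 mm high, so that fingers have room beside a shelf held at its middle. At both ends an upright stop, 44 mm high, 154 mm apart inside. The shelf lies along the rack's y (either way round). Origin: centre of its underside.
- jar: Small pale grey jar with a white lid, 42 mm diameter, 50 mm tall, loose, standing in the middle of the bench between stack and rack. Bystander, to be left where it is. Origin: centre of its underside.
There are look-alikes about, which are no part of the job. Leave any brown or yellow look-alike of the red_tile alone.

How it is judged:
By the outcome, as a careful person would: the job done as asked, in the order asked, and still so for the second after the job is handed in, with the robot touching nothing.
It also fails if it takes over 122 s, if anything falls off the work surface, if the arm or the gripper's body presses on something with over 40 N, if the wrist force passes 120 N, or if a joint passes its speed limit or range.

### The arm

A 7-joint arm with a two-finger parallel gripper is mounted at the origin on the work surface. World frame = base frame: x ahead of the robot, y to its left, z up, the work surface at z = 0. Lengths are in m, angles in rad, forces in N, time in s.
With the tool pointing down it reaches from about 0.425 to 0.925 m from the base axis. Payload 6.8 kg.
Tool frame: the origin (TCP) lies at the very end of the fingers, on their centre line; the grasp point (between the pads) lies r.grip_depth behind it (r.grip_depth is the distance from the TCP to the grasp point, in m); z points along the fingers, x is the direction in which the jaws open and shut, and the axes are right-handed (so a half turn about z gives the same grasp; the last joint's range is limited). The gripper opens to 85 mm and grips with 20 to 120 N. Pads are 22 mm wide; open, the fingers measure 114 mm over their backs; the gripper's body (76 mm by 85 mm) begins 54 mm behind the grasp point. The pads swing forward as they close: fully open they stand 13 mm farther back than shut.
Start: joints at [-1.41, 0.477, 0.022, 1.555, -0.011, 1.109, -0.083], TCP at [0.179, 0.651, 0.231] pointing down, gripper open.
Joint ranges: [-2.96, 2.96], [-0.34, 2.1], [-1.41, 1.46], [0.24, 2.44], [-1.37, 4.51], [0.17, 1.92], [-2.96, 2.96]. Speed limits (rad/s): [2.39, 2.39, 3.14, 3.14, 3.14, 3.14, 3.14].

### API

Orientations are given as a rotation vector (axis times angle).
In Python, from bench import readout, grab_frame, workorder, r gives the robot as it stands.
- The arm moves only by the shell command python3 -m handwheel 'ROWS' [FORCE]. ROWS is text: rows parted by semicolons, each of 7 numbers parted by spaces: the shift along the tool's x, y, z in mm, then the turn, a rotation vector about the tool's x, y, z in degrees, then the finger opening in mm, from 0 to 85.4. A call has 1 to 12 rows; each row is the pose to reach, as a shift and turn from the pose commanded when the call began, along the tool's axes at that moment; what a row does not reach only later rows make up. A row lasts 1/8 s, in which the tool goes at most 62.5 mm and 10.7 degrees, less where a joint would pass 70% of its speed; a pose out of reach is approached as far as the arm can. A call with a gripper value outside its range is refused whole. The fingers move at their own pace and stop on an object; FORCE is the grip in N (left out, the last holds). Time passes only in rows, so rows that repeat a pose let the fingers close. It gives the time, the measured TCP pose, the force and the opening at its end, in the units of the state.
- readout.get_obs(): the state, without advancing time (a new reading comes with each control period).
- grab_frame(name): name is "scene" or "top" or "wrist"; returns a dict with "pixels" (400x640x3 uint8, red, green, blue), "fx", "fy", "cx", "cy" (pixels), "rvec" (rotation vector, rad) and "tvec" (3), from world to camera coordinates, as OpenCV has them. Camera axes: x right, y down, z forward; pixel columns grow to the right and rows downward; lengths in m; the calibration is good to about 2 mm. The wrist camera is an equidistant fisheye: a pixel r from the principal point sees the ray r / f radians off the axis. A picture is of the moment at which its call begins. There is no depth.
- workorder.hand_in(): hands the job in, once; it reports no verdict.
The state is a dict: "clock": time; "joints": joint angles; "qvel": joint speeds; "tau": joint torques, N m; "tcp_pos": TCP position; "orientation": TCP orientation; "contact_force": force on the tool from outside, world axes, zero at the start; "moment": the same for the moment, N m; "grip_width": finger opening in m.
Only numpy, scipy, OpenCV 4.12 (cv2) and the standard library are available. Lean on these libraries where they do the work, as an engineer would, in place of code of your own. Each camera call takes 0.05 s, during which the arm holds its last target.

## Working session

There is one attempt and no reset: what is moved stays moved. The work goes in short steps, Python scripts to look and compute and a shell command to move; the robot and the scene stay as the last step left them, time stands still between calls to the robot, and variables do not carry over. Pictures are saved under pics/ and viewed, and the job is handed in when it is done.

```bash
ls; mkdir -p pics
cat > h.py <<'E'
import numpy as np, cv2
from bench import readout, grab_frame, workorder, r
from scipy.spatial.transform import Rotation as R
def snap(name,fn):
    f=grab_frame(name); cv2.imwrite('pics/'+fn,cv2.cvtColor(f['pixels'],cv2.COLOR_RGB2BGR)); np.savez('pics/'+fn+'.npz',**f); return f
def load(fn): return dict(np.load('pics/'+fn+'.npz'))
def ray(f,uv,z,fish=False):
    Rm=R.from_rotvec(f['rvec']).as_matrix(); c=-Rm.T@f['tvec']
    uv=np.atleast_2d(uv).astype(float); x=(uv[:,0]-f['cx'])/f['fx']; y=(uv[:,1]-f['cy'])/f['fy']
    if fish:
        rr=np.hypot(x,y)+1e-12; d=np.c_[x/rr*np.sin(rr),y/rr*np.sin(rr),np.cos(rr)]
    else: d=np.c_[x,y,np.ones_like(x)]
    d=d@Rm
    return c+d*((z-c[2])/d[:,2])[:,None]
E
python3 - <<'E'
from h import *
o=readout.get_obs()
for k in o: print(k,np.round(o[k],4))
print(r.grip_depth, [a for a in dir(r) if a[0]!='_'])
for n in ('scene','top','wrist'):
    f=snap(n,n+'0.png'); print(n,f['fx'],f['cx'],f['cy'],f['rvec'],f['tvec'])
E
```

```text
pics
clock 0.0
joints [-1.4101  0.4778  0.0223  1.5564 -0.0115  1.1093 -0.0831]
qvel [ 0.0004  0.0005 -0.0005  0.0008 -0.0006 -0.0008 -0.0003]
tau [ 6.00000e-04 -5.96448e+01  1.60840e+00 -2.81202e+01  1.25000e-02
  9.40000e-03  0.00000e+00]
tcp_pos [0.1791 0.6502 0.2303]
orientation [ 2.4981e+00  1.9031e+00 -2.1000e-03]
contact_force [ 0.1702  0.2933 -0.5795]
moment [0.0156 0.0291 0.0101]
grip_width 0.0854
0.0187 ['Unreachable', 'grip_depth']
scene 363.83972666317493 321.91482447908726 197.7176783798 [ 0.61864365  2.63048327 -1.18349995] [ 0.44370059 -0.12846422  1.1893211 ]
top 496.0493602402319 321.6839789836408 206.65633115395553 [ 2.08144496 -2.12146631  0.23522107] [0.08799509 0.52637582 1.2889928 ]
wrist 309.70691628693146 317.95090874401046 199.14760310338562 [-2.30604073 -1.75845942 -0.25219619] [-0.6734243  -0.03867032  0.379217  ]
```

View pics/top0.png

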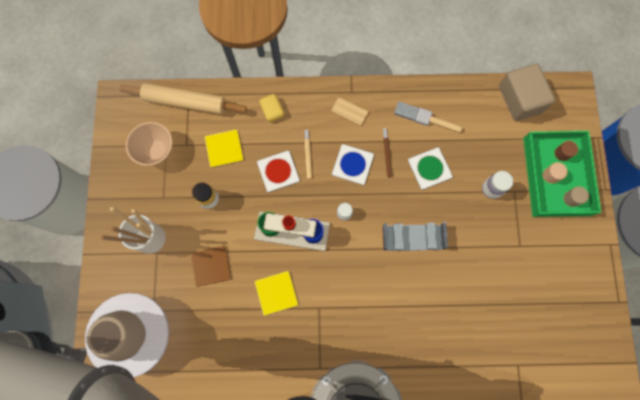

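View pics/scene0.png

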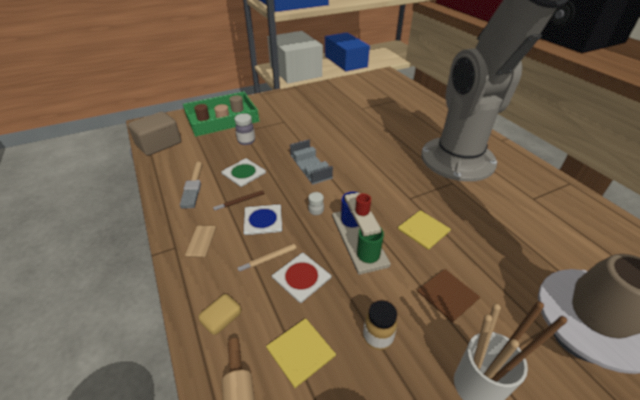

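View pics/wrist0.png

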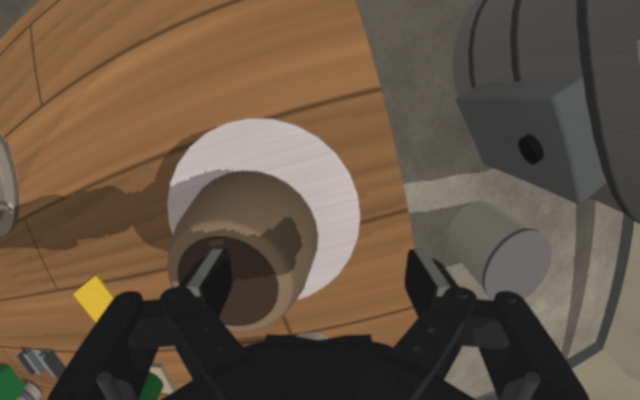

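Top view: the red cup is at (289,223) on the cream shelf. The green tumbler is to its left at about (268,226) and the blue one to its right at about (314,232). The red tile is at (278,171), blue at (353,164), green at (430,168). The rack is at (415,236) and the jar at (345,211).

What could be mistaken:
- For the red tile: the brown square (211,267) and yellow squares (224,148) and (276,293). The tile has a white border and red disc, so it is (278,171).
- For the red cup: the brown jars in the green tray, near (567,150). The cup is the one on the shelf.

Next I'll measure these and check with close crops.

```bash
cat > m.py <<'E'
from h import *
f=load('top0.png'); hsv=cv2.cvtColor(f['pixels'],cv2.COLOR_RGB2HSV).astype(int)
H,S,V=hsv[...,0],hsv[...,1],hsv[...,2]
masks=dict(red=((H<6)|(H>174))&(S>170)&(V>80),blue=(H>108)&(H<128)&(S>150)&(V>60),green=(H>55)&(H<85)&(S>130)&(V>40),white=(S<60)&(V>150),cream=(S<75)&(V>150))
for n,m in masks.items():
    m=m.astype(np.uint8)
    for c in cv2.findContours(m,cv2.RETR_EXTERNAL,cv2.CHAIN_APPROX_NONE)[0]:
        a=cv2.contourArea(c)
        if a<60 or a>2500: continue
        (u,v),(w,h),an=cv2.minAreaRect(c)
        if not(180<u<470 and 120<v<270): continue
        mo=cv2.moments(c); u2,v2=mo['m10']/mo['m00'],mo['m01']/mo['m00']
        print(n,a,'cen',round(u2,1),round(v2,1),'rect',round(u,1),round(v,1),round(w,1),round(h,1),round(an,1),'z8:',np.round(ray(f,[[u2,v2]],.008)[0],4))
        if n=='white' and a>600:
            bx=ray(f,cv2.boxPoints(((u,v),(w,h),an)),.008); print('  corners',np.round(bx[:,:2],4).tolist(), np.linalg.norm(np.diff(bx,axis=0),axis=1).round(4))
p=f['pixels']
a=cv2.resize(p[205:255,245:335],None,fx=8,fy=8,interpolation=cv2.INTER_CUBIC)
cv2.imwrite('pics/c1.png',a[...,::-1])
a=cv2.resize(p[195:260,330:460],None,fx=6,fy=6,interpolation=cv2.INTER_CUBIC)
cv2.imwrite('pics/c2.png',a[...,::-1])
s=load('scene0.png')['pixels']
cv2.imwrite('pics/c3.png',cv2.resize(s[130:290,270:410],None,fx=3.7,fy=3.7,interpolation=cv2.INTER_CUBIC)[...,::-1])
E
python3 m.py
```

```text
red 101.0 cen 288.7 222.6 rect 288.8 222.4 12.6 10.8 71.6 z8: [0.4957 0.1714 0.008 ]
red 382.5 cen 277.8 170.5 rect 277.5 170.5 21.0 23.0 90.0 z8: [0.6489 0.2022 0.008 ]
blue 99.5 cen 316.5 234.4 rect 316.0 233.4 11.9 20.6 36.3 z8: [0.4608 0.0939 0.008 ]
blue 376.5 cen 352.5 163.6 rect 352.5 163.5 21.0 23.0 90.0 z8: [ 0.6654 -0.0133  0.008 ]
green 377.0 cen 430.0 167.5 rect 430.0 167.5 21.0 22.0 90.0 z8: [ 0.649  -0.2355  0.008 ]
white 522.0 cen 411.1 236.5 rect 408.5 236.5 25.0 33.0 90.0 z8: [ 0.4495 -0.1694  0.008 ]
white 165.0 cen 430.9 234.9 rect 430.7 235.0 24.4 8.0 86.6 z8: [ 0.4532 -0.2248  0.008 ]
white 1094.5 cen 290.8 231.8 rect 291.6 230.4 71.0 28.3 9.5 z8: [0.4693 0.1655 0.008 ]
  corners [[0.4523, 0.2675], [0.5317, 0.2553], [0.4943, 0.0584], [0.4159, 0.073]] [0.0803 0.2004 0.0798]
white 182.0 cen 344.2 210.6 rect 344.5 211.0 16.0 15.0 90.0 z8: [0.5271 0.0147 0.008 ]
white 1105.0 cen 277.8 170.9 rect 277.8 170.8 33.6 34.9 70.8 z8: [0.6477 0.2021 0.008 ]
  corners [[0.6797, 0.2657], [0.7127, 0.1702], [0.6165, 0.139], [0.5844, 0.2332]] [0.101  0.1012 0.0995]
white 1111.5 ce
[... 305 characters left out ...]
[0.7302, 0.0167], [0.6949, -0.077], [0.6002, -0.0428]] [0.1013 0.1001 0.1007]
cream 540.0 cen 411.0 236.6 rect 407.5 236.5 27.0 35.0 90.0 z8: [ 0.4494 -0.169   0.008 ]
cream 169.0 cen 430.9 234.6 rect 430.5 234.5 25.0 9.0 90.0 z8: [ 0.454  -0.2249  0.008 ]
cream 1183.0 cen 290.8 232.0 rect 291.6 230.1 72.0 29.9 9.5 z8: [0.4689 0.1654 0.008 ]
cream 191.0 cen 344.1 210.5 rect 344.0 210.5 14.8 16.3 45.0 z8: [0.5275 0.0149 0.008 ]
cream 1134.0 cen 277.9 170.9 rect 277.9 170.8 33.8 35.4 71.6 z8: [0.6478 0.2019 0.008 ]
cream 1135.5 cen 429.8 168.0 rect 429.8 168.0 34.7 36.0 68.2 z8: [ 0.6478 -0.2349  0.008 ]
cream 1117.5 cen 352.6 164.0 rect 352.5 163.9 35.4 33.8 17.5 z8: [ 0.664  -0.0134  0.008 ]
```

View pics/c1.png

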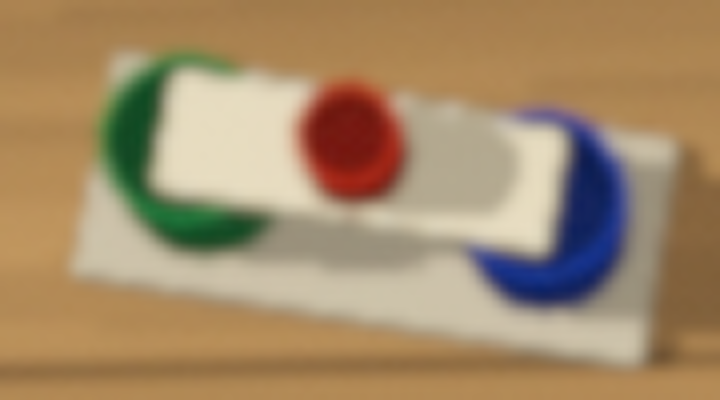

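View pics/c2.png

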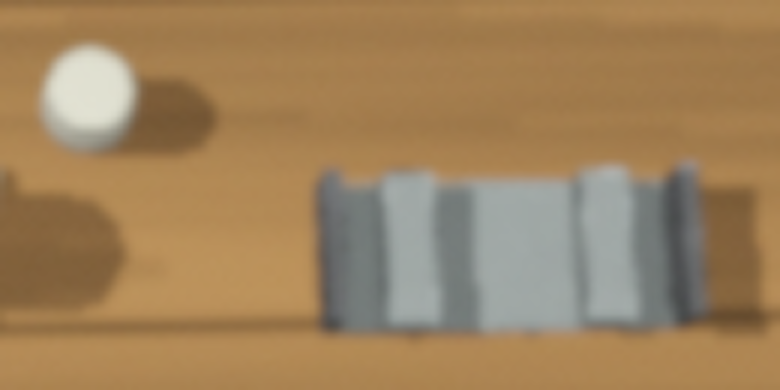

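View pics/c3.png

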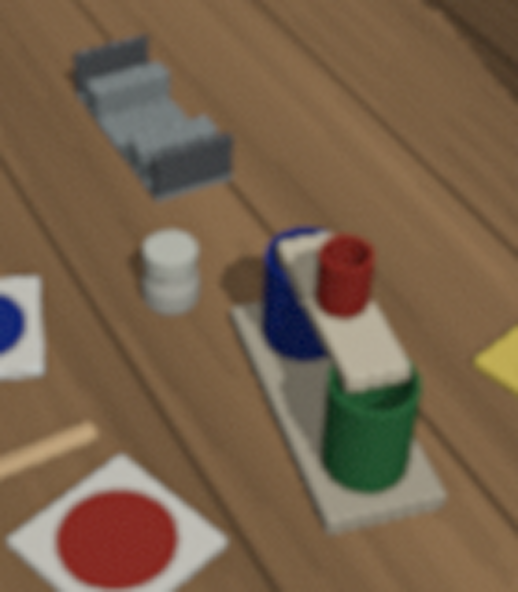

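Crops: the red cup's rim is at about (288.8,222.5) on the shelf, the green tumbler is at the left end and the blue at the right. The rack's bearers are at about (398,236) and (431,235). The choice is confirmed, so I'll compute positions.

```bash
cat > m2.py <<'E'
from h import *
f=load('top0.png')
def c1(p): return (np.array(p,float)+.5)/8-.5+[245,205]
def c2(p): return (np.array(p,float)+.5)/6-.5+[330,195]
def show(n,uv,z):
    q=ray(f,uv,z)[:,:2]; print(n,np.round(q*1000,1).tolist(),'mean',np.round(q.mean(0)*1000,1)); return q
show('cup rim',c1([[350,138]]),.144)
q=show('shelf',c1([[172,65],[150,195],[552,260],[574,125]]),.102)
l=(q[3]+q[2]-q[0]-q[1])/2; print('len',np.linalg.norm(l),'w',np.linalg.norm((q[1]+q[2]-q[0]-q[3])/2),'ang',np.degrees(np.arctan2(*-l[::-1])))
q=show('base',c1([[115,52],[73,272],[642,362],[682,140]]),.015)
l=(q[3]+q[2]-q[0]-q[1])/2; print('len',np.linalg.norm(l),'w',np.linalg.norm((q[1]+q[2]-q[0]-q[3])/2),'ang',np.degrees(np.arctan2(*-l[::-1])))
q1=show('bearL',c2([[383,175],[435,172],[440,325],[388,325]]),.032)
q2=show('bearR',c2([[580,168],[628,167],[638,318],[588,320]]),.032)
l=q2.mean(0)-q1.mean(0); print('len',np.linalg.norm(l),'ang',np.degrees(np.arctan2(*-l[::-1])),(q1.mean(0)+q2.mean(0))/2)
q=show('stops',c2([[320,172],[338,170],[684,162],[696,162]]),.044)
q=show('floor c',c2([[320,330],[700,320]]),.0)
show('jar',c2([[89,93]]),.05)
# scene view of cup etc.
g=load('scene0.png')
def c3(p): return (np.array(p,float)+.5)/3.7-.5+[270,130]
def sh(n,uv,z): print('S',n,np.round(ray(g,uv,z)[:,:2]*1000,1).tolist())
sh('cup rim',c3([[346,257]]),.144)
sh('stopA top',c3([[75,56],[147,38]]),.044); sh('stopB top',c3([[150,160],[230,135]]),.044)
sh('red',c3([[117,537]]),.008)
sh('shelf near corners',c3([[350,381],[407,362]]),.102)
sh('jar',c3([[170,250]]),.05)
hs=cv2.cvtColor(g['pixels'],cv2.COLOR_RGB2HSV).astype(int);H,S,V=hs[...,0],hs[...,1],hs[...,2]
for n,m in dict(red=((H<6)|(H>174))&(S>150)&(V>80),blue=(H>108)&(H<128)&(S>150)&(V>60),green=(H>55)&(H<85)&(S>130)&(V>40)).items():
    for c in cv2.findContours(m.astype(np.uint8),cv2.RETR_EXTERNAL,cv2.CHAIN_APPROX_NONE)[0]:
        if cv2.contourArea(c)>250:
            e=cv2.fitEllipse(c)[0]
            print(n,np.round(e,1),ray(g,[e],.008).round(4))
E
python3 m2.py
```

```text
cup rim [[471.0, 163.0]] mean [471. 163.]
shelf [[504.9, 224.2], [461.7, 231.1], [437.7, 100.5], [482.2, 92.7]] mean [471.6 162.1]
len 0.13313045429195794 w 0.04445737591861873 ang 79.92850941338952
base [[528.9, 254.3], [451.1, 268.1], [416.0, 71.6], [493.6, 56.1]] mean [472.4 162.5]
len 0.20044512249103266 w 0.07906804391655123 ang 79.88173575424818
bearL [[482.2, -118.6], [483.1, -142.5], [412.5, -140.9], [412.9, -117.3]] mean [ 447.7 -129.8]
bearR [[483.7, -209.0], [483.7, -231.1], [414.0, -230.8], [413.5, -208.1]] mean [ 448.7 -219.7]
len 0.08995309829655686 ang 90.66121270315807 [ 0.4481883  -0.17477269]
stops [[481.8, -88.2], [482.6, -96.5], [483.2, -253.9], [483.1, -259.4]] mean [ 482.7 -174.5]
floor c [[415.6, -90.3], [416.9, -266.8]] mean [ 416.3 -178.6]
jar [[519.3, 16.0]] mean [519.3  16. ]
S cup rim [[476.0, 167.3]]
S stopA top [[484.0, -254.0], [415.9, -252.4]]
S stopB top [[488.5, -91.7], [416.9, -92.9]]
S red [[649.2, 201.1]]
S shelf near corners [[504.3, 224.6], [465.2, 226.5]]
S jar [[523.8, 17.6]]
red [301.1 275.6] [[0.6505 0.2031 0.008 ]]
blue [262.2 218. ] [[ 0.667  -0.0133  0.008 ]]
blue [346.6  51.1] [[-0.1412 -0.9878  0.008 ]]
blue [287.5   4.1] [[-0.2183 -1.9763  0.008 ]]
green [369.3 246. ] [[0.4638 0.1967 0.008 ]]
green [209.9 114.8] [[ 0.6576 -0.6307  0.008 ]]
```

```bash
cat > go.py <<'E'
import sys
from h import *
# usage: go.py x y z(mm) jawdeg -> tool shift & turn for tool-down with jaw x at jawdeg (mod 180 nearest)
x,y,z,j=map(float,sys.argv[1:5])
o=readout.get_obs(); R0=R.from_rotvec(o['orientation']); p=np.array(o['tcp_pos'])*1000
X=R0.as_matrix()[:,0]; cur=np.degrees(np.arctan2(X[1],X[0]))
if len(sys.argv)<6: j=cur+((j-cur+90)%180-90)
c,s=np.cos(np.radians(j)),np.sin(np.radians(j))
Rt=R.from_matrix(np.array([[c,s,0],[s,-c,0],[0,0,-1]]))
print('t',o['clock'],'tcp',p.round(1),'jaw',cur.round(2),'tilt',np.degrees(np.arccos(-R0.as_matrix()[2,2])).round(2),'w',round(o['grip_width']*1000,1),'F',np.round(o['contact_force'],1))
print('shift',R0.inv().apply(np.array([x,y,z])-p).round(1),'turn',np.degrees((R0.inv()*Rt).as_rotvec()).round(1), 'joints',np.round(o['joints'],2))
E
python3 go.py 472 162.5 200 -10.1
```

```text
t 0.15 tcp [179.1 650.3 230.5] jaw 74.6 tilt 0.08 w 85.3 F [ 0.2 -0.9 -0.5]
shift [-392.5  411.9   31.1] turn [ 0.1  0.1 84.7] joints [-1.41  0.48  0.02  1.56 -0.01  1.11 -0.08]
```

```bash
python3 -m handwheel '0 0 -40 0 0 0 85; -392 412 -20 0 0 84.7 85; -392 412 -20 0 0 84.7 85; -392 412 -20 0 0 84.7 85; -392 412 -20 0 0 84.7 85; -392 412 -20 0 0 84.7 85; -392 412 -20 0 0 84.7 85; -392 412 -20 0 0 84.7 85; -392 412 -20 0 0 84.7 85; -392 412 -20 0 0 84.7 85; -392 412 0 0 0 84.7 85; -392 412 30 0 0 84.7 85'; python3 go.py 472 162.5 200 -10.1
```

```text
clock: 1.65
tcp_pos: [0.4735, 0.1623, 0.2014]
orientation: [-3.128, 0.281, -0.003]
contact_force: [0.3, 1.2, -0.8]
grip_width: 0.0853
t 1.65 tcp [473.5 162.3 201.4] jaw -10.26 tilt 0.13 w 85.3 F [ 0.3  1.2 -0.8]
shift [-1.5  0.1  1.4] turn [-0.1 -0.1 -0.2] joints [-0.9   0.24  0.52  2.03 -0.15  0.91 -0.48]
```

Run:
```python
from h import *
snap('wrist','w1.png')
```

```text
(no output)
```

View pics/w1.png

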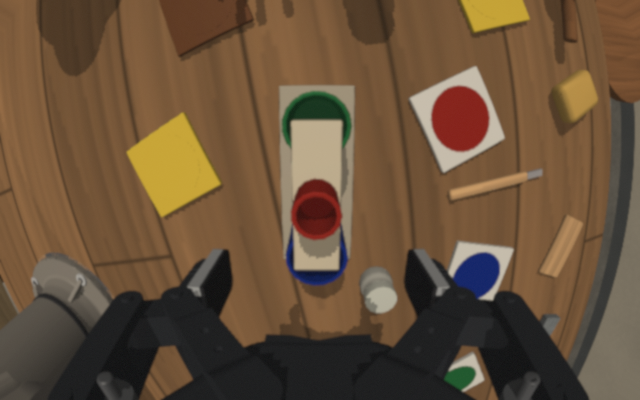

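Wrist view: the cup's rim is at (317,215), the shelf runs from (293,121) to (341,269), and the base edges look parallel to it. I'll fit it by rays and cross-check.

Run:
```python
from h import *
f=load('w1.png')
def s(n,uv,z): 
    q=ray(f,uv,z,True)[:,:2]*1000; print(n,q.round(1).tolist(),q.mean(0).round(1)); return q
hs=cv2.cvtColor(f['pixels'],cv2.COLOR_RGB2HSV).astype(int);H,S,V=hs[...,0],hs[...,1],hs[...,2]
def big(m,lo=300):
    return [c for c in cv2.findContours(m.astype(np.uint8),cv2.RETR_EXTERNAL,cv2.CHAIN_APPROX_NONE)[0] if cv2.contourArea(c)>lo]
for n,m in dict(red=((H<6)|(H>174))&(S>150)&(V>60),blue=(H>108)&(H<128)&(S>120)&(V>50),green=(H>55)&(H<85)&(S>110)&(V>40)).items():
    for c in big(m):
        q=ray(f,c[:,0],.008,True)[:,:2].astype(np.float32)*1000
        (a,b),rad=cv2.minEnclosingCircle(q); e=cv2.fitEllipse(q)
        print(n,cv2.boundingRect(c),'disc@8mm',np.round(e[0],1),np.round(e[1],1))
s('cup rim',[[317,215]],.144); s('cup ends',[[292,216],[342,216],[317,191],[317,240]],.144)
q=s('shelf',[[293,121],[342,121],[341,270],[295,270]],.102)
print(np.linalg.norm(np.diff(q,axis=0),axis=1))
q=s('base',[[279,86],[355,86]],.015)
s('jar',[[379,295]],.05)
cv2.imwrite('pics/w1c.png',cv2.resize(f['pixels'][75:300,250:400],None,fx=2.6,fy=2.6,interpolation=cv2.INTER_CUBIC)[...,::-1])
```

```text
red (292, 180, 49, 59) disc@8mm [465.3 121.2] [54.9 71. ]
red (432, 87, 56, 64) disc@8mm [649.7 201. ] [72.8 73.4]
blue (453, 254, 46, 45) disc@8mm [668.9 -12.4] [62.9 73.8]
blue (287, 238, 60, 47) disc@8mm [455.5  66.1] [68.6 77.3]
green (444, 368, 30, 22) disc@8mm [ 657.5 -233.3] [49.4 67.7]
green (283, 92, 67, 52) disc@8mm [482.6 214.9] [66.5 74. ]
cup rim [[474.2, 163.4]] [474.2 163.4]
cup ends [[457.2, 165.7], [491.0, 159.6], [477.3, 180.1], [470.9, 145.0]] [474.1 162.6]
shelf [[467.0, 227.7], [504.3, 221.0], [483.3, 93.7], [443.0, 101.0]] [474.4 160.9]
[ 37.95573846 129.02667418  41.01683028]
base [[452.3, 265.6], [530.5, 251.5]] [491.4 258.6]
jar [[520.7, 21.8]] [520.7  21.8]
```

View pics/w1c.png

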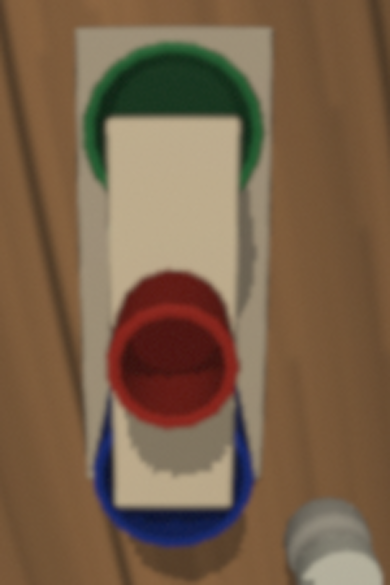

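Three views agree to about 3 mm, with the cup at (473,163). Descending onto it.

```bash
python3 -m handwheel '0 0 30 0 0 0 70; 0 0 60 0 0 0 60; 0 0 78 0 0 0 60; 0 0 86 0 0 0 60; 0 0 86 0 0 0 60; 0 0 86 0 0 0 30; 0 0 86 0 0 0 30; 0 0 86 0 0 0 30; 0 0 86 0 0 0 30; 0 0 86 0 0 0 30' 25; python3 go.py 473 162 114 -10.1
```

```text
clock: 2.95
tcp_pos: [0.473, 0.1638, 0.1162]
orientation: [-3.128, 0.277, -0.002]
contact_force: [-1.6, 0.0, 7.1]
grip_width: 0.034
t 2.95 tcp [473.  163.8 116.2] jaw -10.11 tilt 0.09 w 34.0 F [-1.6  0.   7.1]
shift [0.3 1.8 2.2] turn [-0.1 -0.1 -0. ] joints [-0.84  0.37  0.47  2.1  -0.25  0.72 -0.39]
```

```bash
python3 -m handwheel '0 0 -5 0 0 0 30; 0 0 -12 0 0 0 30; 0 0 -30 0 0 0 30; 0 0 -60 0 0 0 30; 0 0 -60 0 0 0 30'; python3 go.py 649.5 202 60 0
python3 - <<'E'
from h import *
snap('wrist','w2.png')
E
```

```text
clock: 3.58
tcp_pos: [0.4738, 0.164, 0.1774]
orientation: [-3.127, 0.276, -0.006]
contact_force: [0.1, -0.4, -1.8]
grip_width: 0.034
t 3.575 tcp [473.8 164.  177.4] jaw -10.1 tilt 0.26 w 34.0 F [ 0.1 -0.4 -1.8]
shift [165.9 -67.9 118.2] turn [ -0.2  -0.2 -10.1] joints [-0.89  0.27  0.51  2.05 -0.18  0.86 -0.45]
```

View pics/w2.png

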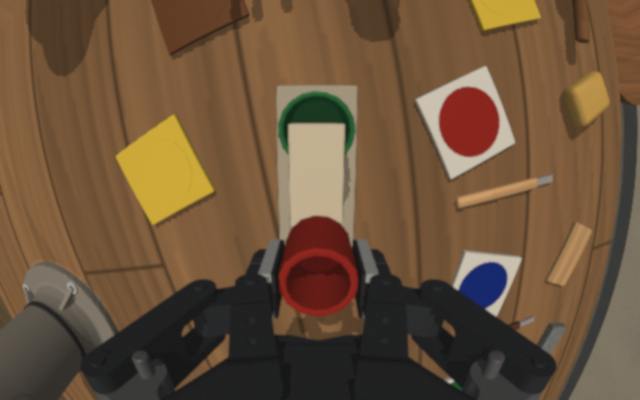

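The cup is held (rim at (318,282), between the pads) and clear of the shelf at (317,170).

```bash
python3 -m handwheel '25 -10 0 0 0 0 30; 66 -27 0 0 0 0 30; 107 -44 0 0 0 0 30; 140 -58 20 0 0 0 30; 160 -65 50 0 0 0 30; 166 -68 80 0 0 0 30; 166 -68 105 0 0 0 30; 166 -68 115 0 0 0 30; 166 -68 115 0 0 0 30'; python3 go.py 649.5 202 25 -10.1
python3 - <<'E'
from h import *
snap('wrist','w3.png')
E
```

```text
clock: 4.75
tcp_pos: [0.6469, 0.201, 0.0593]
orientation: [3.128, -0.277, -0.003]
contact_force: [0.3, 0.6, -0.3]
grip_width: 0.0343
t 4.75 tcp [646.9 201.   59.3] jaw -10.11 tilt 0.12 w 34.3 F [ 0.3  0.6 -0.3]
shift [ 2.4 -1.5 34.3] turn [ 0.1  0.1 -0. ] joints [-0.68  0.71  0.42  1.69 -0.37  0.82 -0.27]
```

View pics/w3.png

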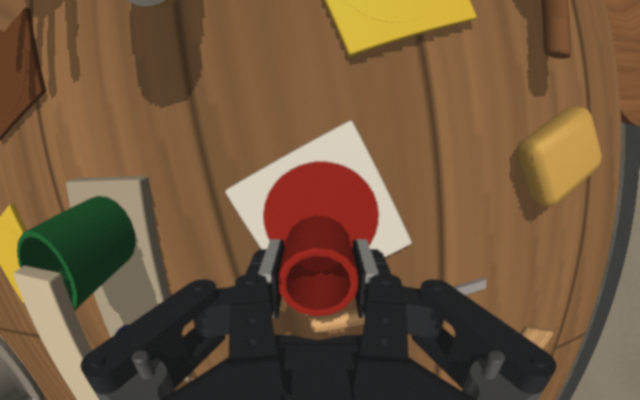

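The cup hangs over the tile, whose visible corners are (352,121), (227,189) and (411,242). I'll check the centre from the diagonal.

Run:
```python
from h import *
f=load('w3.png')
q=ray(f,[[227,189],[411,242],[352,121]],.008,True)[:,:2]*1000
print(q.round(1),(q[0]+q[1])/2,np.linalg.norm(q[0]-q[2]),np.linalg.norm(q[1]-q[2]))
print('held rim', ray(f,[[318.5,282]],.0873,True)*1000)
```

```text
[[592.1 232.3]
 [709.7 172.1]
 [680.1 260.9]] [650.86403331 202.18658572] 92.60380021086063 93.60337686846756
held rim [[648.36422214 201.38873194  87.3       ]]
```

```bash
python3 -m handwheel '3 -1 15 0 0 0 30; 3 -1 26 0 0 0 30; 3 -1 31 0 0 0 30; 3 -1 33 0 0 0 30; 3 -1 35 0 0 0 30; 3 -1 36 0 0 0 30'; python3 go.py 650 202 22 -10.1
```

```text
clock: 5.55
tcp_pos: [0.651, 0.2017, 0.0245]
orientation: [-3.129, 0.277, -0.001]
contact_force: [0.1, 0.0, -0.6]
grip_width: 0.034
t 5.55 tcp [651.  201.7  24.5] jaw -10.11 tilt 0.02 w 34.0 F [ 0.1  0.  -0.6]
shift [-1.  -0.1  2.5] turn [-0. -0. -0.] joints [-0.66  0.75  0.4   1.69 -0.39  0.77 -0.26]
```

```bash
python3 -m handwheel '-1 0 1 0 0 0 30; -1 0 2 0 0 0 30; -1 0 2 0 0 0 30'; python3 go.py 650 202 22 -10.1
```

```text
clock: 5.92
tcp_pos: [0.6499, 0.2019, 0.0223]
orientation: [-3.129, 0.277, -0.0]
contact_force: [0.1, -1.0, -1.3]
grip_width: 0.0341
t 5.925 tcp [649.9 201.9  22.3] jaw -10.1 tilt 0.01 w 34.1 F [ 0.1 -1.  -1.3]
shift [ 0.1 -0.1  0.3] turn [-0. -0. -0.] joints [-0.66  0.76  0.4   1.7  -0.39  0.77 -0.25]
```

```bash
python3 -m handwheel '0 0 0.7 0 0 0 30; 0 0 0.7 0 0 0 30'; python3 go.py 650 202 22 -10.1;  python3 -m handwheel '0 0 0.7 0 0 0 30; 0 0 0.7 0 0 0 30'; python3 go.py 650 202 22 -10.1
```

```text
clock: 6.18
tcp_pos: [0.6499, 0.2019, 0.0223]
orientation: [-3.129, 0.277, 0.0]
contact_force: [-2.4, -0.6, 5.7]
grip_width: 0.0341
t 6.175 tcp [649.9 201.9  22.3] jaw -10.1 tilt 0.02 w 34.1 F [-2.4 -0.6  5.7]
shift [ 0.1 -0.1  0.3] turn [-0.  0. -0.] joints [-0.66  0.76  0.4   1.7  -0.39  0.77 -0.25]
clock: 6.42
tcp_pos: [0.6499, 0.2019, 0.0223]
orientation: [-3.129, 0.277, 0.0]
contact_force: [-5.0, -1.1, 10.4]
grip_width: 0.034
t 6.425 tcp [649.9 201.9  22.3] jaw -10.11 tilt 0.04 w 34.0 F [-5.  -1.1 10.4]
shift [ 0.  -0.1  0.3] turn [-0.  0. -0.] joints [-0.66  0.76  0.4   1.7  -0.39  0.77 -0.25]
```

Contact at the expected height (22.3 mm). Easing back the push, then releasing.

```bash
python3 -m handwheel '0 0 -0.8 0 0 0 30; 0 0 -0.8 0 0 0 36; 0 0 -0.8 0 0 0 44; 0 0 -0.8 0 0 0 60; 0 0 -0.8 0 0 0 60; 0 0 -20 0 0 0 60; 0 0 -60 0 0 0 70; 0 0 -110 0 0 0 70; 0 0 -150 0 0 0 70; 0 0 -180 0 0 0 80; 0 0 -180 0 0 0 80'; python3 go.py 473 162 160 -10.1;  python3 - <<'E'
from h import *
snap('wrist','w4.png')
E
```

```text
clock: 7.8
tcp_pos: [0.6518, 0.202, 0.2054]
orientation: [-3.126, 0.277, -0.009]
contact_force: [-0.3, 0.0, -0.8]
grip_width: 0.08
t 7.8 tcp [651.8 202.  205.4] jaw -10.13 tilt 0.39 w 80.0 F [-0.3  0.  -0.8]
shift [-169.2   71.    44.2] turn [-0.2 -0.3 -0. ] joints [-0.73  0.55  0.5   1.59 -0.29  1.07 -0.33]
```

View pics/w4.png

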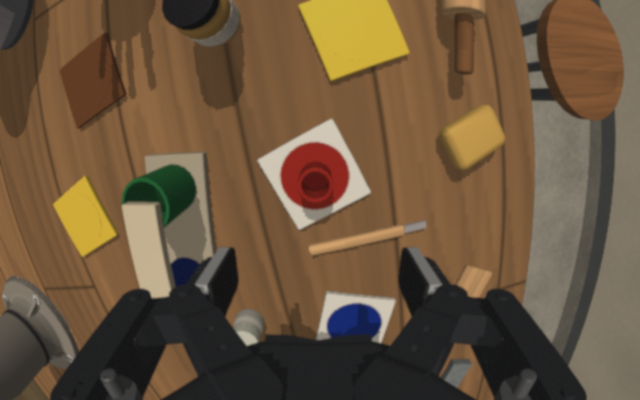

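The cup stands on the red disc (rim at (316,183), disc centre about (315,175)). Now the shelf: hover first and look again, in case it shifted.

```bash
python3 -m handwheel '-169 71 0 0 0 0 85; -169 71 0 0 0 0 85; -169 71 0 0 0 0 85; -169 71 20 0 0 0 85; -169 71 20 0 0 0 85; -169 71 20 0 0 0 85'; python3 go.py 473 162 160 -10.1;  python3 - <<'E'
from h import *
f=snap('wrist','w5.png')
cv2.imwrite('pics/w5c.png',cv2.resize(f['pixels'][60:320,220:420],None,fx=2.3,fy=2.3,interpolation=cv2.INTER_CUBIC)[...,::-1])
E
```

```text
clock: 8.6
tcp_pos: [0.4716, 0.1617, 0.1811]
orientation: [3.129, -0.277, 0.0]
contact_force: [0.4, 1.5, -0.5]
grip_width: 0.0851
t 8.6 tcp [471.6 161.7 181.1] jaw -10.11 tilt 0.03 w 85.1 F [ 0.4  1.5 -0.5]
shift [ 1.3 -0.6 21.1] turn [ 0. -0. -0.] joints [-0.9   0.27  0.53  2.05 -0.18  0.87 -0.45]
```

View pics/w5c.png

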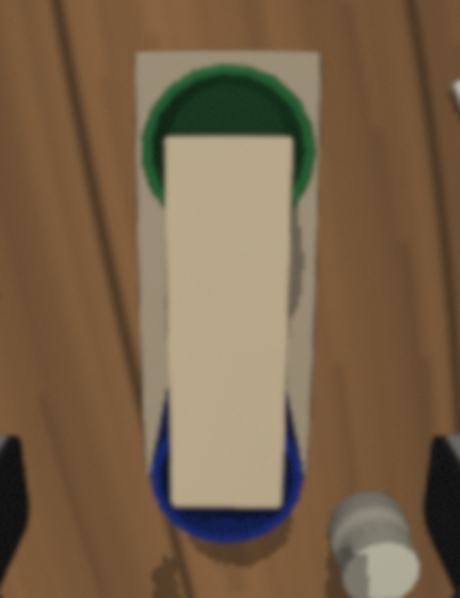

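Run:
```python
from h import *
f=load('w5.png')
def s(n,uv,z):
    uv=(np.array(uv,float)+.5)/2.3-.5+[220,60]
    q=ray(f,uv,z,True)[:,:2]*1000; print(n,q.round(1).tolist(),q.mean(0).round(1)); return q
q=s('shelf',[[163,135],[294,137],[281,509],[172,506]],.102)
print(np.linalg.norm(np.diff(q,axis=0),axis=1)); d=(q[0]+q[1]-q[2]-q[3]);print(np.degrees(np.arctan2(d[1],d[0])))
q=s('g rim',[[143,150],[315,150]],.09); q=s('b rim',[[153,472],[303,472]],.09);s('b',[[228,542]],.09);s('g',[[229,65]],.09)
s('jar',[[381,569]],.05)
```

```text
shelf [[465.1, 229.5], [504.8, 221.8], [480.9, 93.8], [442.4, 102.0]] [473.3 161.8]
[ 40.39254498 130.21995529  39.42431855]
79.66502080367992
g rim [[456.7, 225.8], [512.0, 216.0]] [484.3 220.9]
b rim [[436.1, 110.7], [491.1, 100.9]] [463.6 105.8]
b [[458.2, 74.9]] [458.2  74.9]
g [[489.1, 248.0]] [489.1 248. ]
jar [[522.3, 17.4]] [522.3  17.4]
```

Shelf centre is (473.3,161.8), axis 79.7°, size 40 x 130: matches the description. Descending beside it and gripping.

```bash
python3 -m handwheel '1.6 0 30 0 0 0.4 75; 1.6 0 65 0 0 0.4 65; 1.6 0 90 0 0 0.4 60; 1.6 0 102 0 0 0.4 60; 1.6 0 105 0 0 0.4 60; 1.6 0 105 0 0 0.4 50; 1.6 0 105 0 0 0.4 44; 1.6 0 105 0 0 0.4 36; 1.6 0 105 0 0 0.4 34; 1.6 0 105 0 0 0.4 34; 1.6 0 105 0 0 0.4 34' 40; python3 go.py 473.3 161.8 76 -10.2
```

```text
clock: 10.02
tcp_pos: [0.4731, 0.1617, 0.0768]
orientation: [-3.127, 0.287, -0.002]
contact_force: [-1.2, -0.9, 5.9]
grip_width: 0.0398
t 10.025 tcp [473.1 161.7  76.8] jaw -10.5 tilt 0.09 w 39.8 F [-1.2 -0.9  5.9]
shift [ 0.2 -0.1  0.8] turn [-0.1 -0.1 -0.3] joints [-0.82  0.44  0.45  2.12 -0.32  0.64 -0.33]
```

```bash
python3 -m handwheel '0 0 -2 0 0 0 34; 0 0 -5 0 0 0 34; 0 0 -15 0 0 0 34; 0 0 -40 0 0 0 34; 0 0 -70 0 0 0 34; 0 0 -80 0 0 0 34; 0 0 -80 0 0 0 34'; python3 go.py 449.5 -175 150 0;python3 - <<'E'
from h import *
snap('wrist','w6.png')
E
```

```text
clock: 10.9
tcp_pos: [0.4728, 0.1616, 0.1563]
orientation: [-3.127, 0.287, -0.001]
contact_force: [-0.2, 0.2, -2.2]
grip_width: 0.0393
t 10.9 tcp [472.8 161.6 156.3] jaw -10.49 tilt 0.08 w 39.3 F [-0.2  0.2 -2.2]
shift [ 38.4 335.2   5.9] turn [ -0.1  -0.  -10.5] joints [-0.89  0.31  0.53  2.07 -0.21  0.81 -0.42]
```

View pics/w6.png

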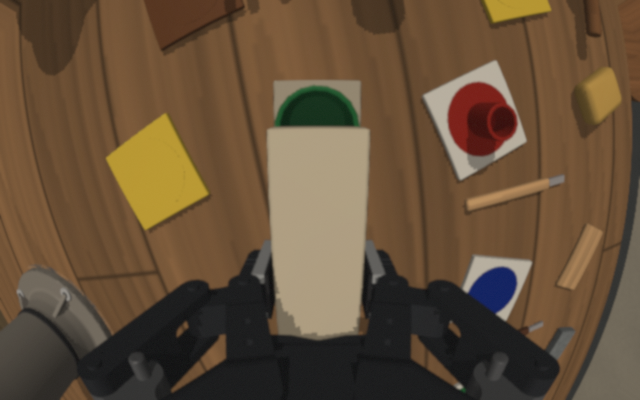

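The shelf is level and held squarely, from (268,128) to (368,335). Carrying it over to the rack.

```bash
python3 -m handwheel '2 20 0 0 0 -1 34; 6 55 0 0 0 -2 34; 10 95 0 0 0 -4 34; 15 135 0 0 0 -5 34; 20 175 0 0 0 -6 34; 25 215 0 0 0 -7 34; 30 255 0 0 0 -8 34; 35 290 0 0 0 -9 34; 38 318 0 0 0 -10 34; 38 333 0 0 0 -10.5 34; 38 335 0 0 0 -10.5 34; 38 335 0 0 0 -10.5 34'; python3 go.py 449.5 -175 150 0;python3 - <<'E'
from h import *
snap('wrist','w7.png');snap('top','t7.png');
E
```

```text
clock: 12.45
tcp_pos: [0.4486, -0.1743, 0.1552]
orientation: [-3.141, -0.0, 0.002]
contact_force: [0.1, 0.3, -1.0]
grip_width: 0.0391
t 12.45 tcp [ 448.6 -174.3  155.2] jaw 0.01 tilt 0.08 w 39.1 F [ 0.1  0.3 -1. ]
shift [1.  0.7 5.2] turn [-0.   0.1  0. ] joints [-0.28  0.29  0.62  2.11 -0.23  0.8   0.49]
```

View pics/w7.png

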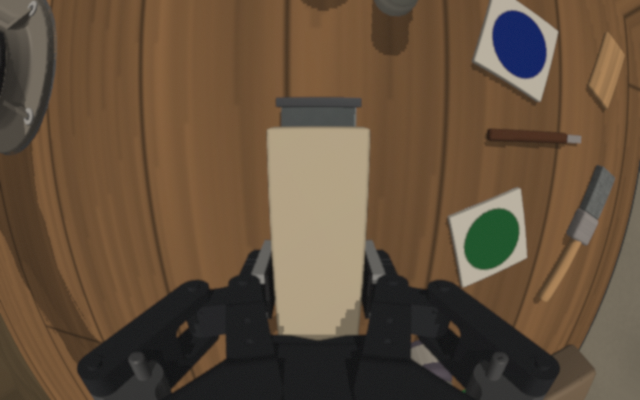

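View pics/t7.png

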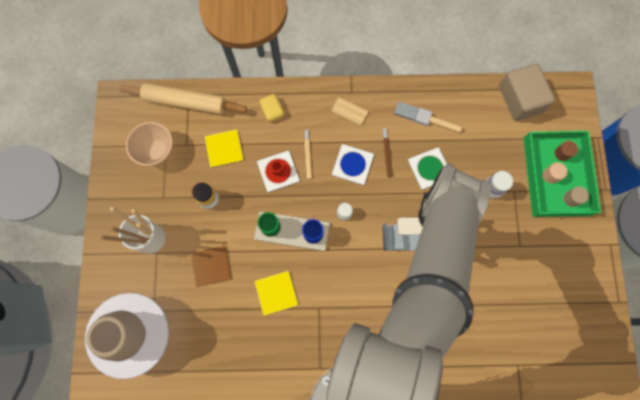

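The rack's near stop is at (277–361, 98–106), directly beyond the shelf end (268–368,128). Measuring both in a crop.

Run:
```python
from h import *
f=load('w7.png')
cv2.imwrite('pics/w7c.png',cv2.resize(f['pixels'][85:145,255:385],None,fx=6,fy=6,interpolation=cv2.INTER_CUBIC)[...,::-1])
```

```text
(no output)
```

View pics/w7c.png

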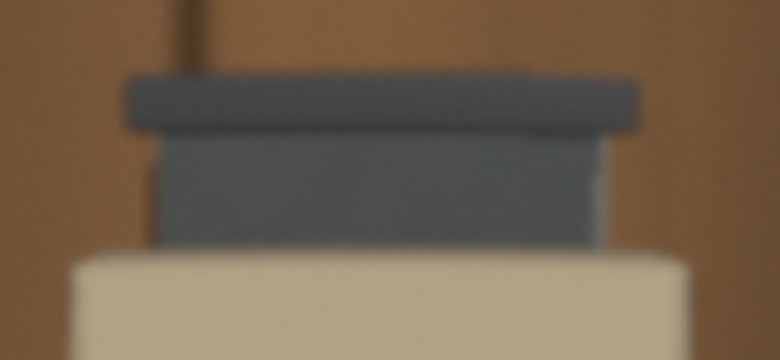

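Run:
```python
from h import *
f=load('w7.png')
def s(n,uv,z):
    uv=(np.array(uv,float)+.5)/6-.5+[255,85]
    q=ray(f,uv,z,True)[:,:2]*1000; print(n,q.round(1).tolist(),q.mean(0).round(1)); return q
s('stop outer',[[125,75],[640,80]],.044); s('stop inner',[[125,132],[640,134]],.044)
s('shelf end',[[72,255],[690,260]],.1804)
s('floor edges',[[158,200],[606,200]],.006)
```

```text
stop outer [[414.9, -91.8], [484.4, -92.4]] [449.7 -92.1]
stop inner [[414.8, -99.7], [484.5, -99.9]] [449.7 -99.8]
shelf end [[430.0, -109.1], [469.1, -109.4]] [ 449.5 -109.2]
floor edges [[414.7, -110.0], [484.5, -110.0]] [ 449.6 -110. ]
```

The rack's x agrees with the shelf (449.6), and in y it needs about −2 mm. Lowering.

```bash
python3 -m handwheel '0.5 2.2 30 0 0 0 34; 0.5 2.2 70 0 0 0 34; 0.5 2.2 100 0 0 0 34; 0.5 2.2 118 0 0 0 34; 0.5 2.2 127 0 0 0 34; 0.5 2.2 130 0 0 0 34; 0.5 2.2 132 0 0 0 34; 0.5 2.2 133 0 0 0 34'; python3 go.py 449.5 -176.4 18.8 0
```

```text
clock: 13.55
tcp_pos: [0.4499, -0.1772, 0.0234]
orientation: [3.142, 0.0, 0.002]
contact_force: [0.7, -0.2, -1.2]
grip_width: 0.0391
t 13.55 tcp [ 449.9 -177.2   23.4] jaw 0.01 tilt 0.06 w 39.1 F [ 0.7 -0.2 -1.2]
shift [-0.4 -0.8  4.6] turn [ 0.  -0.1  0. ] joints [-0.11  0.53  0.45  2.18 -0.46  0.52  0.68]
```

```bash
python3 -m handwheel '-0.4 -0.5 1.5 0 0 0 34; -0.4 -0.5 3 0 0 0 34; -0.4 -0.5 4 0 0 0 34; -0.4 -0.5 4 0 0 0 34'; python3 -m handwheel '0 0 0.6 0 0 0 34;0 0 0.6 0 0 0 34'; python3 -m handwheel '0 0 0.6 0 0 0 34;0 0 0.6 0 0 0 34'
```

```text
clock: 14.05
tcp_pos: [0.449, -0.1767, 0.0189]
orientation: [-3.142, 0.0, 0.0]
contact_force: [-1.4, -0.0, -1.4]
grip_width: 0.0394
clock: 14.3
tcp_pos: [0.449, -0.1767, 0.0188]
orientation: [-3.141, 0.0, -0.0]
contact_force: [-2.3, 1.5, 8.3]
grip_width: 0.0391
clock: 14.55
tcp_pos: [0.449, -0.1766, 0.0188]
orientation: [-3.14, 0.001, -0.001]
contact_force: [-4.4, 2.2, 18.4]
grip_width: 0.0392
```

Seated at the expected height. Unloading, opening and rising.

```bash
python3 -m handwheel '0 0 -1 0 0 0 34; 0 0 -1 0 0 0 40; 0 0 -1 0 0 0 50; 0 0 -1 0 0 0 60; 0 0 -1 0 0 0 60; 0 0 -25 0 0 0 60; 0 0 -60 0 0 0 65; 0 0 -110 0 0 0 75; 0 0 -150 0 0 0 85; 0 0 -160 0 0 0 85; 0 0 -160 0 0 0 85'
python3 - <<'E'
from h import *
f=snap('wrist','w8.png')
E
```

```text
clock: 15.92
tcp_pos: [0.4491, -0.1764, 0.1776]
orientation: [-3.141, -0.001, -0.001]
contact_force: [-0.6, 1.0, -0.1]
grip_width: 0.0849
```

View pics/w8.png

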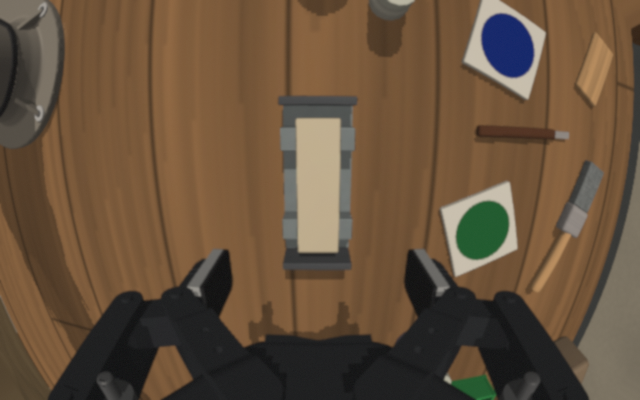

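The shelf lies squarely on both bearers, from (296,118) to (340,253), with even gaps to the stops. I'll measure the green tile here, then go back to hover over the tumblers.

```bash
cat > disc.py <<'E'
import sys
from h import *
fn=sys.argv[1]; f=load(fn); fish=fn[0]=='w'
hs=cv2.cvtColor(f['pixels'],cv2.COLOR_RGB2HSV).astype(int);H,S,V=hs[...,0],hs[...,1],hs[...,2]
for n,m in dict(red=((H<6)|(H>174))&(S>150)&(V>60),blue=(H>108)&(H<128)&(S>120)&(V>50),green=(H>55)&(H<85)&(S>110)&(V>40)).items():
    for c in cv2.findContours(m.astype(np.uint8),cv2.RETR_EXTERNAL,cv2.CHAIN_APPROX_NONE)[0]:
        if cv2.contourArea(c)<200: continue
        for z in (.008,.09):
            q=ray(f,c[:,0],z,fish)[:,:2].astype(np.float32)*1000
            e=cv2.fitEllipse(q); print(n,cv2.boundingRect(c),z,np.round(e[0],1),np.round(e[1],1))
E
python3 disc.py w8.png; python3 go.py 473.6 161.5 200 -10.3
```

```text
blue (482, 14, 51, 63) 0.008 [665.9 -15. ] [72.1 73.3]
blue (482, 14, 51, 63) 0.09 [609.1 -38.6] [53.1 54. ]
green (452, 376, 44, 24) 0.008 [ 731.6 -545.4] [ 46.7 128.5]
green (452, 376, 44, 24) 0.09 [ 657.5 -429.7] [34.4 94.7]
green (457, 202, 51, 56) 0.008 [ 650.  -236.9] [71.3 72.3]
green (457, 202, 51, 56) 0.09 [ 597.4 -202.2] [52.6 53.3]
t 15.975 tcp [ 448.5 -176.2  176.9] jaw 0.02 tilt 0.07 w 85.0 F [-0.4  0.3  0.5]
shift [  25.2 -337.7  -23. ] turn [-0.   0.1 10.3] joints [-0.32  0.26  0.66  2.09 -0.21  0.85  0.47]
```

```bash
python3 -m handwheel '5 -60 -23 0 0 2 85; 10 -120 -23 0 0 4 85; 15 -180 -23 0 0 6 85; 20 -240 -23 0 0 8 85; 25 -300 -23 0 0 10.3 85; 25 -338 -23 0 0 10.3 85; 25 -338 -23 0 0 10.3 85; 25 -338 -23 0 0 10.3 85'
python3 - <<'E'
from h import *
f=snap('wrist','w9.png')
cv2.imwrite('pics/w9c.png',cv2.resize(f['pixels'][70:320,240:410],None,fx=2.3,fy=2.3,interpolation=cv2.INTER_CUBIC)[...,::-1])
E
python3 disc.py w9.png
```

```text
clock: 16.98
tcp_pos: [0.4733, 0.1602, 0.1993]
orientation: [3.127, -0.283, -0.003]
contact_force: [-0.6, -0.0, -0.1]
grip_width: 0.0847
red (434, 84, 60, 64) 0.008 [650.9 200.8] [72.6 76.4]
red (434, 84, 60, 64) 0.09 [610.7 208.2] [54.8 57.6]
blue (454, 252, 47, 46) 0.008 [668.2 -13. ] [65.5 72.8]
blue (454, 252, 47, 46) 0.09 [623.7  47. ] [49.4 54.9]
blue (287, 205, 60, 79) 0.008 [456.8  73.3] [ 70.  104.5]
blue (287, 205, 60, 79) 0.09 [464.3 112. ] [52.8 78.8]
green (444, 367, 32, 23) 0.008 [ 656.5 -233.8] [52.2 68.4]
green (444, 367, 32, 23) 0.09 [ 614.9 -119.5] [39.4 51.6]
green (283, 89, 68, 68) 0.008 [482.8 217. ] [71.4 71.9]
green (283, 89, 68, 68) 0.09 [483.9 220.4] [53.9 54.2]
```

View pics/w9c.png

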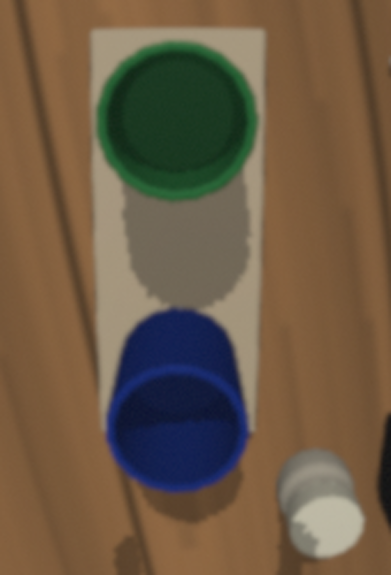

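```bash
python3 - <<'E'
from h import *
f=load('w9.png')
uv=(np.array([[178,429],[108,427],[248,427],[178,366],[178,492]],float)+.5)/2.3-.5+[240,70]
print(ray(f,uv,.09,True).round(4))
E
python3 go.py 463.2 103.5 120 -10.2
```

```text
[[0.4632 0.1037 0.09  ]
 [0.436  0.1093 0.09  ]
 [0.4906 0.0995 0.09  ]
 [0.468  0.1302 0.09  ]
 [0.4579 0.0746 0.09  ]]
t 17.025 tcp [473.5 159.7 199.6] jaw -10.4 tilt 0.14 w 84.6 F [ 0.3 -0.9  0.2]
shift [ 0.1 57.  79.8] turn [ 0.1  0.1 -0.2] joints [-0.9   0.24  0.53  2.03 -0.15  0.91 -0.47]
```

Blue is at (463.2,103.6), with rim sizes agreeing. Moving over it, descending and gripping.

```bash
python3 -m handwheel '0 50 0 0 0 0 85; 0 57 0 0 0 0 85; 0 57 0 0 0 0 85; 0 57 40 0 0 0 85; 0 57 85 0 0 0 85; 0 57 125 0 0 0 85; 0 57 150 0 0 0 85; 0 57 160 0 0 0 85; 0 57 160 0 0 0 85' 40; python3 go.py 463.2 103.5 40 -10.2
```

```text
clock: 18.15
tcp_pos: [0.4639, 0.1056, 0.0405]
orientation: [3.129, -0.282, -0.001]
contact_force: [-0.1, 0.1, -0.3]
grip_width: 0.0852
t 18.15 tcp [463.9 105.6  40.5] jaw -10.28 tilt 0.03 w 85.2 F [-0.1  0.1 -0.3]
shift [-0.3  2.1  0.5] turn [ 0.   0.  -0.1] joints [-0.69  0.48  0.42  2.19 -0.37  0.54 -0.18]
```

```bash
python3 -m handwheel '0 1.5 0 0 0 0 76; 0 1.5 0 0 0 0 68; 0 1.5 0 0 0 0 62; 0 1.5 0 0 0 0 52; 0 1.5 0 0 0 0 52; 0 1.5 0 0 0 0 52; 0 1.5 0 0 0 0 52' 40; python3 -m handwheel '0 0 -3 0 0 0 52; 0 0 -10 0 0 0 52;0 0 -30 0 0 0 52;0 0 -60 0 0 0 52;0 0 -80 0 0 0 52; 0 0 -80 0 0 0 52'; python3 go.py 666.5 -13.5 120 -10.2;python3 - <<'E'
from h import *
f=snap('wrist','w10.png')
E
```

```text
clock: 19.02
tcp_pos: [0.4636, 0.1041, 0.0412]
orientation: [-3.128, 0.282, -0.0]
contact_force: [-2.1, -0.1, 6.3]
grip_width: 0.0558
clock: 19.77
tcp_pos: [0.4645, 0.1042, 0.122]
orientation: [-3.127, 0.282, -0.004]
contact_force: [-0.4, 0.6, -2.8]
grip_width: 0.0562
t 19.775 tcp [464.5 104.2 122. ] jaw -10.3 tilt 0.19 w 56.2 F [-0.4  0.6 -2.8]
shift [219.8  79.7   2.4] turn [-0.1 -0.1 -0.1] joints [-0.79  0.33  0.52  2.15 -0.25  0.72 -0.28]
```

View pics/w10.png

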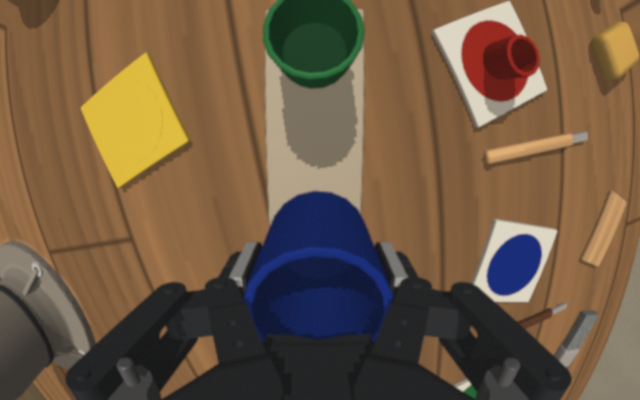

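Blue is held, upright and level. Its underside is about 96 mm up, clear of the jar at 50 mm. Carrying it to the blue tile.

```bash
python3 -m handwheel '15 5 0 0 0 0 52; 45 16 0 0 0 0 52; 80 29 0 0 0 0 52; 115 42 0 0 0 0 52; 150 54 0 0 0 0 52; 185 67 0 0 0 0 52; 208 76 0 0 0 0 52; 219 80 10 0 0 0 52; 220 80 25 0 0 0 52; 220 80 40 0 0 0 52; 220 80 45 0 0 0 52; 220 80 45 0 0 0 52'; python3 go.py 666.5 -13.5 34.2 -10.2;python3 - <<'E'
from h import *
f=snap('wrist','w11.png')
E
```

```text
clock: 21.32
tcp_pos: [0.6651, -0.0137, 0.0752]
orientation: [-3.129, 0.281, 0.002]
contact_force: [-0.5, 0.1, -2.1]
grip_width: 0.0562
t 21.325 tcp [665.1 -13.7  75.2] jaw -10.26 tilt 0.06 w 56.2 F [-0.5  0.1 -2.1]
shift [ 1.4 -0.4 41. ] turn [-0.   0.1 -0.1] joints [-0.39  0.68  0.46  1.72 -0.39  0.84  0.07]
```

View pics/w11.png

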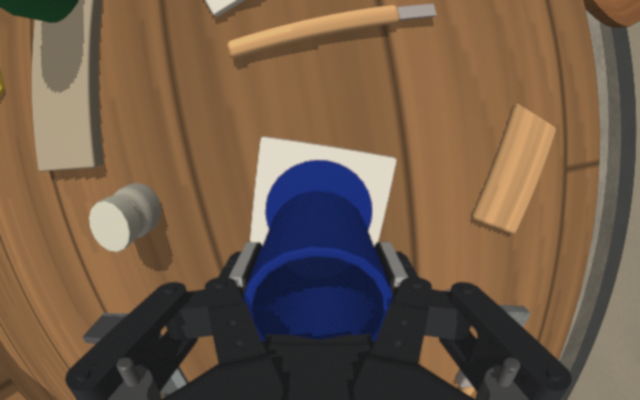

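Far corners of the tile are at (261,137) and (396,157). I'll work out the centre from that edge.

Run:
```python
from h import *
f=load('w11.png')
q=ray(f,[[261,137],[396,157],[250.5,240],[382,240]],.008,True)[:,:2]*1000
d=q[1]-q[0]; L=np.linalg.norm(d); n=np.array([d[1],-d[0]])/L
print(q.round(1),L,(q[0]+q[1])/2+n*48, (q[0]+q[1])/2-n*48)
```

```text
[[637.4  45.9]
 [726.7  16. ]
 [612.2 -27. ]
 [709.4 -44.5]] 94.20270778047703 [666.79309728 -14.59003847] [697.28260058  76.43957314]
```

Centre (666.8,−14.6) agrees with (666.5,−13.5). Lowering onto it.

```bash
python3 -m handwheel '1.5 0 15 0 0 0 52; 1.5 0 28 0 0 0 52; 1.5 0 35 0 0 0 52; 1.5 0 38 0 0 0 52; 1.5 0 39 0 0 0 52; 1.5 0 40 0 0 0 52; 1.5 0 40 0 0 0 52'; python3 -m handwheel '0 0 0.7 0 0 0 52;0 0 0.7 0 0 0 52';python3 -m handwheel '0 0 0.7 0 0 0 52;0 0 0.7 0 0 0 52'
```

```text
clock: 22.25
tcp_pos: [0.6674, -0.0145, 0.036]
orientation: [-3.129, 0.282, -0.001]
contact_force: [0.2, 0.0, -3.5]
grip_width: 0.0562
clock: 22.5
tcp_pos: [0.6672, -0.0145, 0.0351]
orientation: [-3.129, 0.282, -0.0]
contact_force: [0.6, 0.4, -1.4]
grip_width: 0.0559
clock: 22.75
tcp_pos: [0.6672, -0.0145, 0.0344]
orientation: [-3.129, 0.282, -0.0]
contact_force: [-0.7, -0.8, -1.7]
grip_width: 0.0565
```

```bash
python3 -m handwheel '0 0 0.6 0 0 0 52;0 0 0.6 0 0 0 52';python3 -m handwheel '0 0 0.6 0 0 0 52;0 0 0.6 0 0 0 52'
```

```text
clock: 23.0
tcp_pos: [0.6673, -0.0145, 0.0344]
orientation: [-3.129, 0.282, -0.0]
contact_force: [-2.6, -0.1, 5.5]
grip_width: 0.056
clock: 23.25
tcp_pos: [0.6673, -0.0146, 0.0343]
orientation: [-3.128, 0.282, -0.0]
contact_force: [-4.3, 1.0, 10.7]
grip_width: 0.0564
```

Touched down at the expected 34.3 mm. Unloading, opening and rising.

```bash
python3 -m handwheel '0 0 -0.8 0 0 0 52; 0 0 -0.8 0 0 0 58; 0 0 -0.8 0 0 0 66; 0 0 -0.8 0 0 0 85; 0 0 -0.8 0 0 0 85; 0 0 -0.8 0 0 0 85; 0 0 -25 0 0 0 85; 0 0 -70 0 0 0 85; 0 0 -120 0 0 0 85; 0 0 -160 0 0 0 85; 0 0 -165 0 0 0 85; 0 0 -165 0 0 0 85'; python3 go.py 484 220.5 200 -10.3
python3 - <<'E'
from h import *
f=snap('wrist','w12.png')
E
```

```text
clock: 24.75
tcp_pos: [0.6669, -0.0143, 0.1978]
orientation: [-3.129, 0.282, 0.0]
contact_force: [0.3, -0.4, -1.9]
grip_width: 0.0851
t 24.75 tcp [666.9 -14.3 197.8] jaw -10.29 tilt 0.02 w 85.1 F [ 0.3 -0.4 -1.9]
shift [-221.9 -198.4   -2.1] turn [-0.  0.  0.] joints [-0.44  0.54  0.54  1.64 -0.31  1.05  0.01]
```

View pics/w12.png

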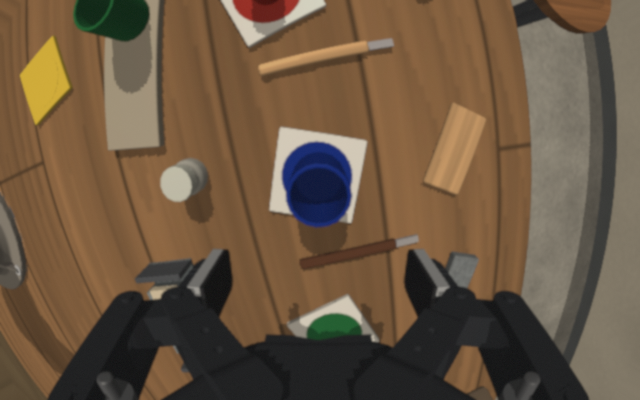

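Blue stands upright on its tile (rim at (318,195), tile centre about (318,176)). Now green.

```bash
python3 -m handwheel '-45 -40 0 0 0 0 85; -90 -80 0 0 0 0 85; -135 -120 0 0 0 0 85; -180 -160 0 0 0 0 85; -222 -198 0 0 0 0 85; -222 -198 0 0 0 0 85; -222 -198 40 0 0 0 85; -222 -198 80 0 0 0 85; -222 -198 80 0 0 0 85'; python3 go.py 484 220.5 40 -10.3
python3 - <<'E'
from h import *
f=snap('wrist','w13.png')
E
python3 disc.py w13.png
```

```text
clock: 25.92
tcp_pos: [0.4819, 0.2177, 0.1149]
orientation: [3.123, -0.283, -0.009]
contact_force: [0.1, -0.2, 0.8]
grip_width: 0.0847
t 25.925 tcp [481.9 217.7 114.9] jaw -10.37 tilt 0.46 w 84.7 F [ 0.1 -0.2  0.8]
shift [ 1.9 -3.6 74.9] turn [ 0.3  0.3 -0.1] joints [-0.92  0.42  0.47  2.03 -0.27  0.76 -0.46]
red (464, 142, 74, 79) 0.008 [654.6 198.3] [71.2 90.4]
red (464, 142, 74, 79) 0.09 [602.6 228.1] [47.8 60.6]
green (272, 162, 95, 109) 0.008 [479.  194.4] [79.6 99.4]
green (272, 162, 95, 109) 0.09 [484.8 225.5] [53.4 66.7]
```

View pics/w13.png

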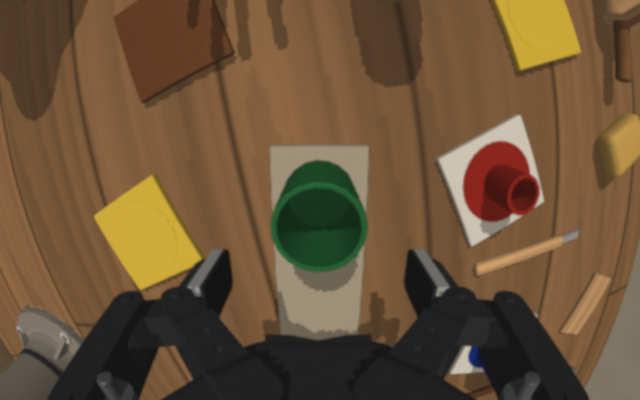

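```bash
python3 - <<'E'
from h import *
f=load('w13.png')
print(ray(f,[[319.5,227],[272,227],[367,227],[319.5,183],[319.5,271]],.09,True).round(4))
E
python3 go.py 484 221 40 -10.3
```

```text
[[0.4847 0.2223 0.09  ]
 [0.4573 0.2271 0.09  ]
 [0.512  0.2172 0.09  ]
 [0.4893 0.2481 0.09  ]
 [0.4794 0.1933 0.09  ]]
t 25.975 tcp [483.5 218.4 116.9] jaw -10.38 tilt 0.25 w 85.1 F [0.8 0.3 0.1]
shift [ 0.2 -3.  76.9] turn [ 0.2  0.1 -0.1] joints [-0.92  0.42  0.48  2.03 -0.27  0.76 -0.46]
```

```bash
python3 -m handwheel '0 -1.5 20 0 0 0 85; 0 -1.5 45 0 0 0 85; 0 -1.5 65 0 0 0 85; 0 -1.5 75 0 0 0 85; 0 -1.5 77 0 0 0 85; 0 -1.5 77 0 0 0 85; 0 -1.5 77 0 0 0 85' 40;python3 go.py 484.3 221.2 40 -10.3
```

```text
clock: 26.85
tcp_pos: [0.4849, 0.2217, 0.0419]
orientation: [-3.128, 0.282, -0.002]
contact_force: [-0.2, 0.5, -0.2]
grip_width: 0.0851
t 26.85 tcp [484.9 221.7  41.9] jaw -10.31 tilt 0.08 w 85.1 F [-0.2  0.5 -0.2]
shift [-0.5  0.6  1.9] turn [-0.1 -0.1 -0. ] joints [-0.86  0.54  0.4   2.06 -0.36  0.61 -0.39]
```

```bash
python3 -m handwheel '0 0 1 0 0 0 76; 0 0 1 0 0 0 68; 0 0 1 0 0 0 62; 0 0 1 0 0 0 52; 0 0 1 0 0 0 52; 0 0 1 0 0 0 52; 0 0 1 0 0 0 52' 40; python3 -m handwheel '0 0 -3 0 0 0 52; 0 0 -10 0 0 0 52;0 0 -30 0 0 0 52;0 0 -60 0 0 0 52;0 0 -90 0 0 0 52; 0 0 -110 0 0 0 52; 0 0 -110 0 0 0 52'; python3 go.py 649.7 -236 150 -10.3;python3 - <<'E'
from h import *
f=snap('wrist','w14.png')
E
```

```text
clock: 27.72
tcp_pos: [0.4843, 0.2215, 0.0402]
orientation: [-3.129, 0.282, 0.0]
contact_force: [-2.2, -0.2, 5.3]
grip_width: 0.056
clock: 28.6
tcp_pos: [0.4854, 0.2219, 0.1515]
orientation: [-3.127, 0.282, -0.004]
contact_force: [-0.3, 0.1, -1.8]
grip_width: 0.0562
t 28.6 tcp [485.4 221.9 151.5] jaw -10.31 tilt 0.19 w 56.2 F [-0.3  0.1 -1.8]
shift [243.6 421.1   1. ] turn [-0.1 -0.1 -0. ] joints [-0.95  0.37  0.51  2.   -0.24  0.83 -0.49]
```

View pics/w14.png

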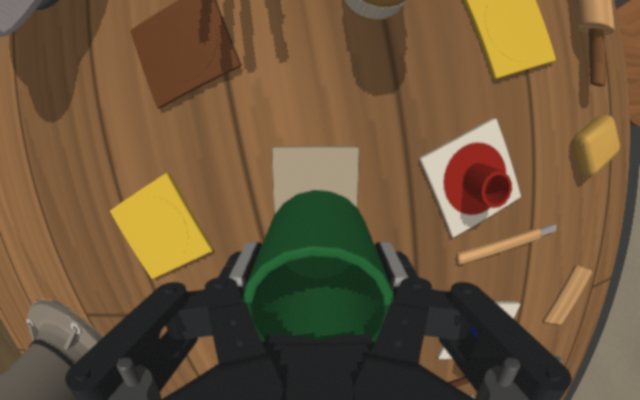

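Green is held upright. Carrying it over at about 126 mm underside height, well above the blue tumbler (83 mm) and the jar.

```bash
python3 -m handwheel '10 18 0 0 0 0 52; 30 52 0 0 0 0 52; 54 93 0 0 0 0 52; 80 138 0 0 0 0 52; 106 183 0 0 0 0 52; 132 228 0 0 0 0 52; 158 273 0 0 0 0 52; 184 318 0 0 0 0 52; 208 360 0 0 0 0 52; 228 394 0 0 0 0 52; 240 415 0 0 0 0 52; 244 421 0 0 0 0 52'; python3 -m handwheel '0 0 10 0 0 0 52; 0 0 35 0 0 0 52; 0 0 60 0 0 0 52; 0 0 72 0 0 0 52; 0 0 75 0 0 0 52; 0 0 75 0 0 0 52'; python3 go.py 649.7 -236 33.2 -10.3;python3 - <<'E'
from h import *
f=snap('wrist','w15.png')
E
```

```text
clock: 30.15
tcp_pos: [0.6481, -0.2383, 0.1483]
orientation: [3.128, -0.286, -0.004]
contact_force: [-0.5, 0.5, -2.1]
grip_width: 0.0563
clock: 30.9
tcp_pos: [0.6496, -0.2362, 0.0756]
orientation: [3.129, -0.282, 0.001]
contact_force: [-0.2, -0.4, -2.2]
grip_width: 0.0558
t 30.9 tcp [ 649.6 -236.2   75.6] jaw -10.28 tilt 0.04 w 55.8 F [-0.2 -0.4 -2.2]
shift [ 0.1 -0.2 42.4] turn [-0. -0.  0.] joints [-0.06  0.72  0.48  1.65 -0.41  0.87  0.41]
```

View pics/w15.png

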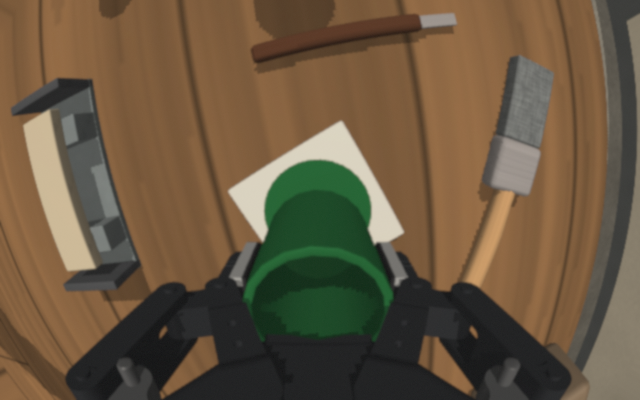

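Tile corners are at (228,191), (342,121) and (404,233). Checking the centre.

```bash
python3 - <<'E'
from h import *
f=load('w15.png')
q=ray(f,[[228,191],[342,121],[404,233]],.008,True)[:,:2]*1000
print(q.round(1),(q[0]+q[2])/2,np.linalg.norm(np.diff(q,axis=0),axis=1))
E
python3 -m handwheel '0 0.3 15 0 0 0 52; 0 0.3 28 0 0 0 52; 0 0.3 35 0 0 0 52; 0 0.3 38 0 0 0 52; 0 0.3 40 0 0 0 52; 0 0.3 41 0 0 0 52; 0 0.3 41 0 0 0 52'
```

```text
[[ 589.6 -209.6]
 [ 678.  -176.1]
 [ 711.5 -265. ]] [ 650.5462174  -237.25220891] [94.56548104 94.94433021]
clock: 31.82
tcp_pos: [0.6493, -0.2367, 0.0343]
orientation: [3.129, -0.282, 0.001]
contact_force: [0.7, 0.3, -2.4]
grip_width: 0.0559
```

```bash
python3 -m handwheel '0.5 0.3 0.7 0 0 0 52;0.5 0.3 0.7 0 0 0 52';python3 -m handwheel '0 0 0.6 0 0 0 52;0 0 0.6 0 0 0 52';python3 -m handwheel '0 0 0.6 0 0 0 52;0 0 0.6 0 0 0 52'
```

```text
clock: 32.08
tcp_pos: [0.6497, -0.2371, 0.0335]
orientation: [3.129, -0.282, 0.0]
contact_force: [-0.3, 0.1, -2.3]
grip_width: 0.056
clock: 32.33
tcp_pos: [0.6497, -0.2371, 0.0333]
orientation: [-3.129, 0.282, -0.0]
contact_force: [-0.9, 0.6, 2.8]
grip_width: 0.0558
clock: 32.58
tcp_pos: [0.6497, -0.2371, 0.0333]
orientation: [-3.128, 0.282, -0.001]
contact_force: [-2.7, 2.1, 8.2]
grip_width: 0.0556
```

Touched down at the expected 33.3 mm. Releasing, rising, then swinging clear of the top camera's view.

```bash
python3 -m handwheel '0 0 -0.6 0 0 0 52; 0 0 -0.6 0 0 0 58; 0 0 -0.6 0 0 0 66; 0 0 -0.6 0 0 0 85; 0 0 -0.6 0 0 0 85; 0 0 -0.6 0 0 0 85; 0 0 -25 0 0 0 85; 0 0 -70 0 0 0 85; 0 0 -120 0 0 0 85; 0 0 -170 0 0 0 85; 0 0 -200 0 0 0 85; 0 0 -200 0 0 0 85'
python3 - <<'E'
from h import *
snap('wrist','w16.png');snap('top','t16.png');snap('scene','s16.png')
E
```

```text
clock: 34.08
tcp_pos: [0.6509, -0.238, 0.2354]
orientation: [3.128, -0.282, 0.009]
contact_force: [0.6, 0.2, -1.0]
grip_width: 0.0851
```

View pics/w16.png

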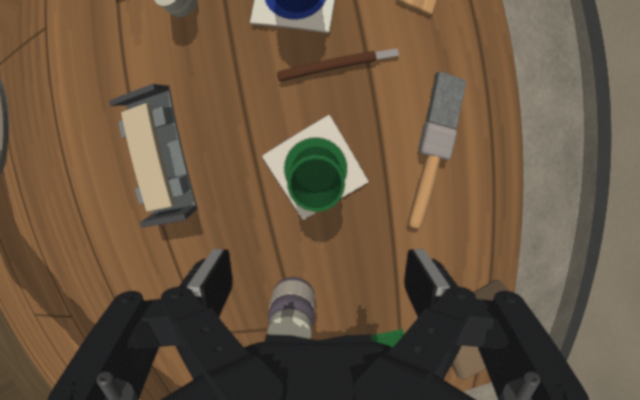

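View pics/s16.png

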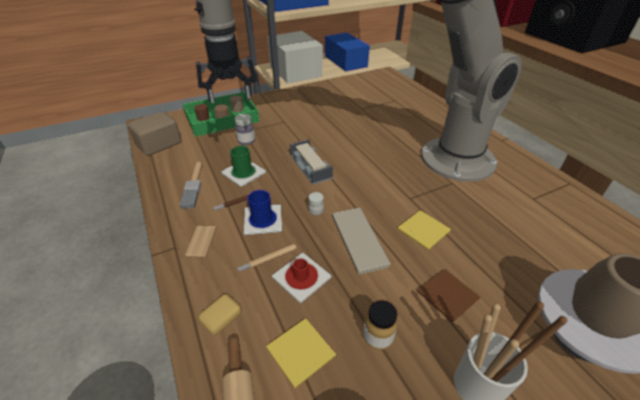

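View pics/t16.png

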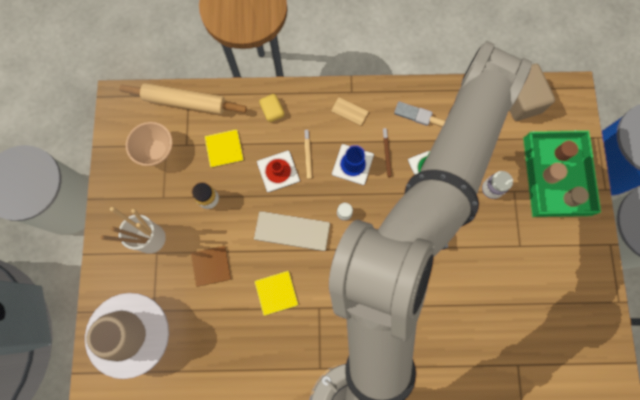

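Scene view: all three pots stand upright on their tiles (red (301,272), blue (262,209), green (241,162)), the shelf is on the rack (310,158) and the jar is in place at (316,203). I'll move the arm back to the left at height so the top camera can check positions.

```bash
python3 go.py 500 330 260 -10.3; python3 -m handwheel '-40 -50 -20 0 0 0 85; -60 -100 -30 0 0 0 85; -90 -155 -30 0 0 0 85; -120 -210 -30 0 0 0 85; -150 -265 -30 0 0 0 85; -180 -320 -30 0 0 0 85; -200 -375 -30 0 0 0 85; -220 -430 -30 0 0 0 85; -235 -485 -30 0 0 0 85; -247 -532 -30 0 0 0 85; -247 -532 -30 0 0 0 85'
python3 - <<'E'
from h import *
f=snap('top','t17.png');snap('scene','s17.png')
cv2.imwrite('pics/t17c.png',cv2.resize(f['pixels'][140:265,245:465],None,fx=3.6,fy=3.6,interpolation=cv2.INTER_CUBIC)[...,::-1])
E
```

```text
t 34.225 tcp [ 648.9 -236.6  230.9] jaw -10.29 tilt 0.11 w 84.9 F [-0.1 -0.6 -0.2]
shift [-247.9 -530.9  -28.4] turn [-0.   0.1  0. ] joints [-0.12  0.56  0.57  1.54 -0.32  1.14  0.34]
clock: 35.6
tcp_pos: [0.4991, 0.3355, 0.26]
orientation: [3.129, -0.27, -0.004]
contact_force: [-0.2, -0.3, 0.5]
grip_width: 0.085
```

View pics/t17c.png

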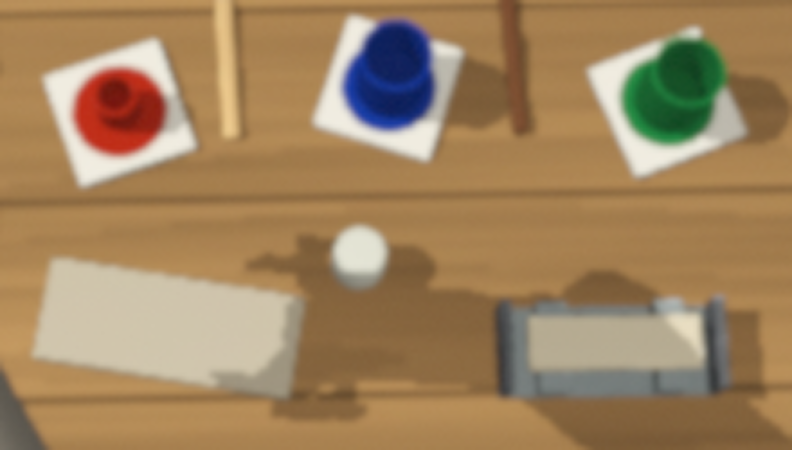

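Run:
```python
from h import *
f=load('t17.png')
def s(n,uv,z):
    uv=(np.array(uv,float)+.5)/3.6-.5+[245,140]
    q=ray(f,uv,z)[:,:2]*1000; print(n,q.round(1).tolist(),q.mean(0).round(1))
s('red rim',[[114,95]],.05); s('red tile',[[42,75],[158,38],[197,149],[81,187]],.008)
s('blue rim',[[397,54]],.083); s('blue tile',[[349,14],[464,48],[429,161],[312,125]],.008)
s('green rim',[[691,74]],.083); s('green tile',[[587,70],[699,27],[747,133],[637,179]],.008)
s('shelf',[[528,315],[703,312],[705,367],[527,370]],.044); s('stops inner top',[[511,302],[710,298]],.044)
s('jar',[[360,252]],.05)
```

```text
red rim [[649.0, 202.5]] [649.  202.5]
red tile [[680.3, 264.2], [709.7, 171.0], [616.2, 140.4], [586.8, 232.4]] [648.2 202. ]
blue rim [[666.8, -15.6]] [666.8 -15.6]
blue tile [[727.0, 16.6], [696.3, -75.1], [602.7, -43.4], [634.2, 48.6]] [665.1 -13.4]
green rim [[646.4, -237.6]] [ 646.4 -237.6]
green tile [[675.8, -172.9], [710.3, -265.2], [620.8, -297.0], [584.7, -207.2]] [ 647.9 -235.6]
shelf [[470.6, -110.6], [470.4, -243.0], [428.4, -241.5], [428.7, -107.7]] [ 449.5 -175.7]
stops inner top [[480.9, -98.2], [481.0, -249.1]] [ 480.9 -173.6]
jar [[520.6, 15.4]] [520.6  15.4]
```

Every placement is within about 2–3 mm and the jar is unmoved. Nothing is touching the robot, so I'm handing in.

```bash
python3 -c "
from bench import workorder
print(workorder.hand_in())"
```

```text
the job is handed in; nothing more can be done
None
```

I unpacked the stack in the order asked: red cup, then shelf, then the blue and green tumblers. The job was handed in at about 36 s on the robot's clock, with the gripper open, high up and touching nothing.

| Item | Where the last top view put it |
|---|---|
| Red cup | about 1 mm from the middle of its tile |
| Blue tumbler | about 3 mm from the middle of its tile |
| Green tumbler | about 2.5 mm from the middle of its tile |
| Shelf | square on both bearers, between the end stops, about 2 mm off the middle lengthwise |
| Jar | at (521,15) mm; it measured (519,16) at the start, so unmoved within the camera's accuracy |

- **Upright:** all three pots stood upright in the last close scene view.
- **Set-down force:** each piece touched down at the height expected. I pressed to feel the contact before letting go, about 8–11 N for the pots and 18 N for the shelf.
- **Disagreements:** no check failed. The camera views differed from one another by 2–3 mm, so the offsets above are about as small as the measurement can show.

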